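# Gauge the headspace in a cracker tin

### The arm

A 6-joint arm with a two-finger parallel gripper is mounted at the origin on the work surface. World frame = base frame: x ahead of the robot, y to its left, z up, the work surface at z = 0. Lengths are in mm, angles in rad, forces in N, time in s.
With the tool pointing down it reaches from about 275 to 1000 mm from the base axis. Payload 8.4 kg.
Tool frame: the origin (TCP) lies on the centre line of the jaws, within the pads' length; the fingertips stand r.tip_reach ahead of it and the grasp point (between the pads) lies 11 mm behind it (r.tip_reach is the distance from the TCP to the fingertips, in mm); z points along the fingers, y is the line along which they close (so a half turn about z gives the same grasp; the last joint's range is limited). The gripper opens to 85 mm and grips with 20 to 120 N. Pads are 22 mm wide; open, the fingers measure 114 mm over their backs; the gripper's body (76 mm by 85 mm) begins 54 mm behind the grasp point. The pads swing forward as they close: fully open they stand 13 mm farther back than shut.
Start: joints at [-1.318, 0.353, 1.633, -0, 1.155, -0.002], TCP at [157.531, -604.824, 239.281] pointing down, gripper open.
Joint ranges: [-2.63, 2.63], [-0.92, 2.1], [0.06, 2.66], [-1.3, 4.44], [0, 2.69], [-3.02, 3.02]. Speed limits (rad/s): [2.22, 2.22, 2.79, 3.14, 3.14, 3.14].

### API

Orientations are given as [roll, pitch, yaw] about the fixed x, y, z axes, in that order (R = Rz(yaw) Ry(pitch) Rx(roll)).
In Python, from rig import r gives the robot as it stands.
- The arm moves only by the tool carry_out, never from a script. Its argument "targets" is a list of rows, each an object with "dp": the shift along the tool's x, y, z in mm, a list of three; "yaw": the turn about the tool's z in degrees. A call has 1 to 12 rows; each row is the pose to reach, as a shift and turn from the pose commanded when the call began, along the tool's axes at that moment; what a row does not reach only later rows make up. A row lasts 1/8 s, in which the tool goes at most 62.5 mm and 10.7 degrees, less where a joint would pass 70% of its speed; a pose out of reach is approached as far as the arm can. A call with a gripper value outside its range is refused whole. "fingers" is the opening, from -1 (shut) to 1 (fully open), so that 0 is half open, set as the call begins (left out, the last holds). The fingers move at their own pace and stop on an object; "grip_force" is the grip in N (left out, the last holds). Time passes only in rows, so rows that repeat a pose let the fingers close. It gives the time, the measured TCP pose, the force, the opening and the grip force at its end, in the units of the state.
- r.sense(): the state, without advancing time (a new reading comes with each control period).
- r.grab_frame(name): name is "scene" or "top" or "wrist"; returns the picture (480x640x3 uint8, red, green, blue); there is no depth.
- r.get_calibration(name): a dict with "fx", "fy", "cx", "cy" (pixels), "rvec" (rotation vector, rad) and "tvec" (3), from world to camera coordinates, as OpenCV has them. Camera axes: x right, y down, z forward; pixel columns grow to the right and rows downward; lengths in mm; the calibration is good to about 2 mm. A picture is of the moment at which its call begins: read the wrist's pose just before it. get_calibration takes no time and is no camera call; for the wrist camera it gives the pose at the moment of the call.
- r.sign_off(): hands the job in; it is judged then, once.
The state is a dict: "clock": time; "qpos": joint angles; "qvel": joint speeds; "joint_efforts": joint torques, N m; "eef_pos": TCP position; "tcp_rot": TCP orientation; "contact_force": force on the tool from outside, world axes, zero at the start; "wrist_torque": the same for the moment, N m; "opening": opening from 0.0 (shut) to 1.0 (fully open); "grasp_force": force on a finger pad.
Only numpy, scipy, OpenCV 4.12 (cv2) and the standard library are available. Lean on these libraries where they do the work, as an engineer would, in place of code of your own. Each camera call takes 0.05 s, during which the arm holds its last target. There are 200 camera calls.

### The job

Check how far the stack of crackers lies below the rim of the open tin: lift the depth gauge by the knob of its clamped rod and stand it level across the middle of the tin's rim, clear of the jar and the bottle. Free its clamp bar, lower the rod by its knob until the tip just touches the top cracker without pressing hard on it, then turn the clamp bar fully tight again so that the reading is held, and leave the gauge standing on the tin. Do not shift the tin or disturb the things round it.

Things in the scene. Friction and masses are not known exactly. Their poses are not given: they have to be found in the camera images.
- gauge_foot (a point): Centre of the underside of the depth gauge: aluminium beam 200 x 50 x 14 mm with a guide head (40 x 24 mm, top 60 mm above the underside) through which a 12 mm steel rod slides upright. x along the beam, y across it (clamp bar on the -y side), z up. About 0.6 kg; starts standing flat on the table, rod drawn up, clamp tight. The underside is to lie on the tin's rim.
- rod_knob (a point): Centre of the square-sided black grip knob on top of the gauge's rod, 28 x 28 mm with its sides along the gauge's x and y, 30 mm tall, on the rod's axis above the gauge's centre (the rod does not turn); 157 mm above the gauge's underside when joint rod reads 0 and lower by the joint's value. With the clamp tight the whole gauge can be lifted by it.
- rod_tip (a point): Rounded lower end of the gauge's rod (12 mm diameter), 147 mm below the knob's centre; at joint rod = 0 it is 10 mm up inside the beam, so it does not stick out.
- rod (a joint): Rod in the gauge, m: 0 = fully up (tip 10 mm above the beam's underside), grows as it goes down, level with the underside at 0.010, end stop 0.078. Clamp free: slides with about 3 N drag and stays where it is left, does not fall. Clamp tight: does not slide under less than about 15 N.
- clamp (a joint): Angle of the clamp bar, rad: a rocker bar with two 65 mm arms on a level cross pin, 49 mm above the underside, 18 mm to -y of the rod. 0 = free (stop; +x arm up by 0.4 rad), 0.8 = fully tight (stop; +x arm down by 0.4 rad). Grips the rod from about 0.45, well from 0.65. Press the raised ball down with 3 to 8 N to turn it; it stays where it is left.
- clamp_tight_end (a point): Centre of the black ball (16 mm diameter) on the +x arm of the clamp bar, 65 mm from the pin; pressing it down to its stop tightens the clamp. Its centre goes from 74 mm (free) to 24 mm (tight) above the gauge's underside.
- clamp_free_end (a point): Centre of the black ball (16 mm diameter) on the -x arm of the clamp bar; pressing it down to its stop frees the clamp. Its centre goes from 74 mm (tight) to 24 mm (free) above the gauge's underside.
- tin_rim (a point): Centre of the open mouth, at rim height, of the round metal tin, 140 mm outside diameter, 100 mm tall, wall 2.5 mm, standing loose on the table (about 1.2 kg with its crackers). z up.
- crackers_top (a point): Centre of the upper face of the stack of round sesame crackers (124 mm diameter) in the tin, 25 to 61 mm below the rim. The face is level and firm.
- crackers: The stack of round crackers in the tin, fixed to it; its origin lies below its centre, 68 mm under its upper face.
- jar: Bystander next to the tin: glass jar with red cap, 80 mm diameter, 145 mm tall; origin at the centre of its underside.
- bottle: Bystander next to the tin: amber bottle, 66 mm diameter, 165 mm tall; origin at the centre of its underside.
- plate: Bystander: white plate, 120 mm diameter, with three crackers on it, 38 mm tall in all; origin at the centre of its underside.
- scale: Bystander: green dial scale, foot 130 x 140 mm, round pan 156 mm in diameter on top, 176 mm tall; origin at the centre of its underside.
There are look-alikes about, which are no part of the job. What is meant by the part that bears gauge_foot is not red, and is the larger of those in its own colour.

How it is judged (in metres and radians):
On the way, in this order (a step that is already met when the one before it is completed fails the run):
1. the gauge stands level across the middle of the tin's rim, its rod not yet down on the crackers (z of gauge_foot in the frame of tin_rim between -0.004 and 0.004 m and horizontal distance between gauge_foot and tin_rim below 0.02 m and angle between gauge_foot's own z axis and vertical below 0.05 rad and z of rod_tip in the frame of crackers_top above 0.006 m), for 0.2 s.
2. the clamp is free and the rod's tip is down on the top cracker (z of gauge_foot in the frame of tin_rim between -0.004 and 0.004 m and horizontal distance between gauge_foot and tin_rim below 0.02 m and angle between gauge_foot's own z axis and vertical below 0.05 rad and z of rod_tip in the frame of crackers_top between -0.003 and 0.0025 m and value of joint clamp below 0.4 rad), for 0.2 s.
At the end, for the whole second after the job is handed in: The gauge stands level (within 3 degrees) on the tin's rim (underside within 4 mm of it), its centre within 20 mm of the tin's axis, the rod's tip on the top cracker (within about 2.5 mm), the clamp tight (joint over 0.65), the tin at rest within 25 mm of where it was (z of gauge_foot in the frame of tin_rim between -0.004 and 0.004 m and horizontal distance between gauge_foot and tin_rim below 0.02 m and angle between gauge_foot's own z axis and vertical below 0.05 rad and z of rod_tip in the frame of crackers_top between -0.003 and 0.0025 m and value of joint clamp above 0.65 rad and linear speed of crackers below 0.02 m/s and distance of tin_rim from where it was at the start of the episode below 0.025 m); the robot touches nothing.
It fails at once if the top cracker is pressed hard enough to break (over 30 N) (contact force between crackers and anything else above 30 N).
It fails at once if a bystander is shifted by more than 15 mm or tipped (distance of any of jar, bottle, plate, scale from where it was at the start of the episode above 0.015 m or angle between any of jar, bottle, plate, scale's own z axis and vertical above 0.25 rad).
It fails at once if the tin is pushed more than 25 mm or tipped (distance of tin_rim from where it was at the start of the episode above 0.025 m or angle between tin_rim's own z axis and vertical above 0.15 rad).
It fails at once if the gauge tips over (angle between gauge_foot's own z axis and vertical above 0.6 rad).
It also fails if it takes over 72 s, if anything falls off the work surface, if the arm or the gripper's body presses on something with over 40 N, if the wrist force passes 120 N, or if a joint passes its speed limit or range.

## Working session

There is one attempt and no reset: what is moved stays moved. The work goes in short steps, Python scripts to look and compute and a tool call to move; the robot and the scene stay as the last step left them, time stands still between calls to the robot, and variables do not carry over. Pictures are saved under pics/ and viewed, at most 10 in all, crops included, and the job is handed in when it is done.

Besides the shell and the picture viewer there is one more tool, called after "Emit:" as name(argument=value, ...) on one line, values as JSON. carry_out: Moves the arm, as the interface text tells. Its arguments: {"type":"object","properties":{"targets":{"type":"array","items":{"type":"object","properties":{"dp":{"type":"array","items":{"type":"number"}},"yaw":{"type":"number"}}}},"fingers":{"type":"number"},"grip_force":{"type":"number"}},"required":["targets"]}

```bash
mkdir -p pics; cat > h.py <<'E'
import numpy as np, cv2
from rig import r
def cal(n):
    c=r.get_calibration(n);K=np.array([[c['fx'],0,c['cx']],[0,c['fy'],c['cy']],[0,0,1.]])
    return K,cv2.Rodrigues(np.array(c['rvec'],float))[0],np.array(c['tvec'],float).ravel()
def onplane(n,u,v,z,C=None):
    K,R,t=C or cal(n);d=R.T@np.linalg.inv(K)@np.array([u,v,1.]);o=-R.T@t
    return o+d*(z-o[2])/d[2]
def proj(n,p,C=None):
    K,R,t=C or cal(n);q=K@(R@np.array(p,float)+t);return q[:2]/q[2]
def shot(n,name):
    C=cal(n);im=r.grab_frame(n);cv2.imwrite(f'pics/{name}.png',im[:,:,::-1]);return im,C
E
python3 - <<'E'
from h import *
a,C=shot('scene','s0');b,D=shot('top','t0')
for n,C in(('scene',C),('top',D)):print(n,(-C[1].T@C[2]).round(),C[0][0,0],C[1].round(2).tolist())
s=r.sense();print(s['eef_pos'],s['tcp_rot'],s['contact_force'],r.tip_reach)
E
```

```text
scene [1073. -216. 1026.] 437.7523122161247 [[0.4, 0.92, -0.01], [0.78, -0.35, -0.52], [-0.49, 0.2, -0.85]]
top [ 345.  -13. 1452.] 616.9269497368398 [[0.02, -1.0, 0.02], [-0.98, -0.02, -0.18], [0.18, -0.02, -0.98]]
[ 157.4280395  -604.40994633  238.63193288] [-3.14030901e+00  1.53189365e-06  2.54793480e-01] [-0.35616156  0.05199779 -0.61512176] 8.0
```

View pics/s0.png

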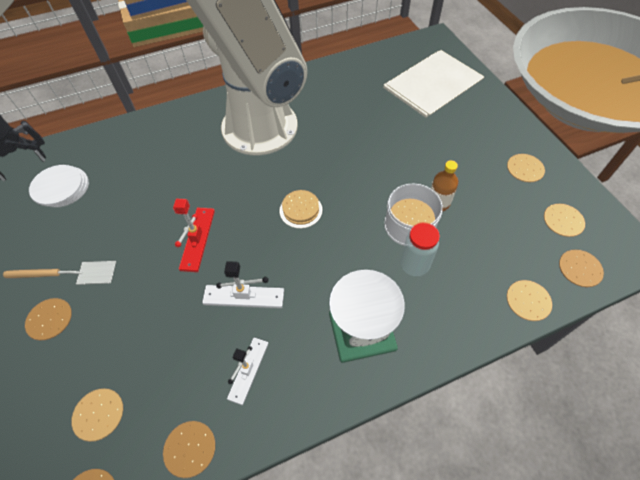

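View pics/t0.png

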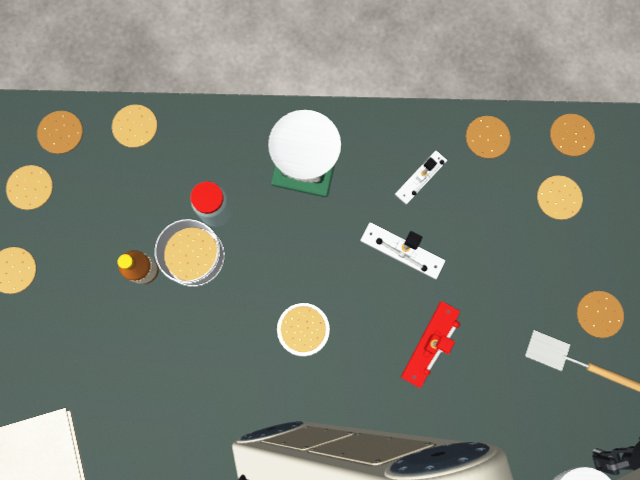

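The scene shows three gauge-like things in the top view: the red one (430,345), the large white one (403,250) and the small white one (421,177). The large white one fits, being not red and the larger of its colour. The tin is at (190,253) with the jar at (208,200) and the bottle at (135,265). I'll confirm in an enlarged crop.

```bash
python3 - <<'E'
from h import *
a=cv2.imread('pics/t0.png');b=cv2.imread('pics/s0.png')
c1=cv2.resize(a[205:295,345:465],None,fx=4,fy=4,interpolation=2);c2=cv2.resize(b[250:320,190:300],None,fx=4,fy=4,interpolation=2)
c3=cv2.resize(a[210:295,115:235],None,fx=2.6,fy=2.6,interpolation=2)
o=np.zeros((600,800,3),np.uint8);o[:c1.shape[0],:c1.shape[1]]=c1;o[:c3.shape[0],485:485+c3.shape[1]]=c3
o[365:365+230,:440]=c2[:230];cv2.imwrite('pics/c0.png',o)
C=cal('top')
hsv=cv2.cvtColor(a,cv2.COLOR_BGR2HSV)
m=cv2.inRange(hsv,(0,0,170),(180,50,255));m[:,:355]=0;m[:,455:]=0;m[:215]=0;m[290:]=0
m=cv2.morphologyEx(m,cv2.MORPH_CLOSE,np.ones((7,7)))
k=max(cv2.findContours(m,0,2)[0],key=cv2.contourArea)
P=np.array([onplane('top',u,v,14,C)[:2] for u,v in k[:,0]],np.float32)
rc=cv2.minAreaRect(P);print('beam',rc,cv2.boxPoints(rc).round(1).tolist())
# knob dark blob
for n,im,roi in(('top',a,(395,228,430,252)),('scene',b,(222,258,244,280))):
    x0,y0,x1,y1=roi;g=im[y0:y1,x0:x1].max(2)<45
    v,u=np.nonzero(g);print(n,'knob px',u.mean()+x0,v.mean()+y0,g.sum())
E
```

```text
beam ((561.94970703125, -234.7864532470703), (200.2004852294922, 51.21839904785156), 63.5611457824707) [[494.5, -313.0], [540.2999877929688, -335.79998779296875], [629.4000244140625, -156.60000610351562], [583.5999755859375, -133.8000030517578]]
top knob px 412.78494623655916 240.05913978494624 186
scene knob px 231.624 270.6 125
```

View pics/c0.png

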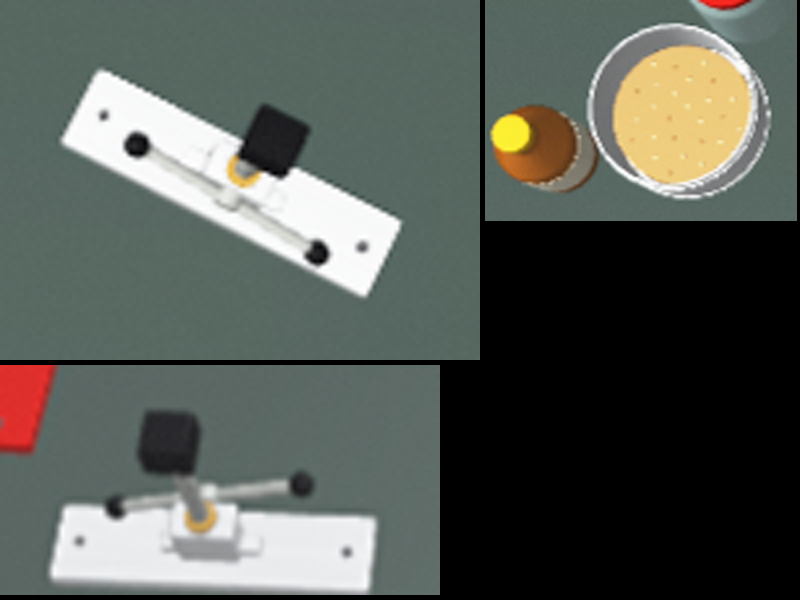

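The crop confirms the large white gauge: knob up, clamp bar on the robot's side, and the +y-side arm raised (clamp tight), so gauge +x points to world -y. The rim ring is near (187,252).

```bash
python3 - <<'E'
from h import *
C=cal('top');S=cal('scene')
f=lambda u,v,z:onplane('top',u,v,z,C).round(1)
a=cv2.imread('pics/t0.png')
g=cv2.GaussianBlur(cv2.cvtColor(a[205:300,110:240],cv2.COLOR_BGR2GRAY),(0,0),.8)
c=cv2.HoughCircles(g,cv2.HOUGH_GRADIENT_ALT,1,5,param1=150,param2=.6,minRadius=26,maxRadius=37)
for q in (c[0] if c is not None else []):print(q+[110,205,0],f(q[0]+110,q[1]+205,100))
print('tin',f(186.5,251.5,100),'jar',f(207,197,145),'bottle',f(125,262,165))
T=f(186.5,251.5,100);print('tin in scene',proj('scene',T,S))
hs=cv2.cvtColor(a,cv2.COLOR_BGR2HSV)
for nm,lo,hi,roi,z in(('cap',(0,200,120),(8,255,255),(180,170,240,230),145),('yel',(25,150,120),(35,255,255),(100,240,150,290),165)):
    m=cv2.inRange(hs,lo,hi);x0,y0,x1,y1=roi;v,u=np.nonzero(m[y0:y1,x0:x1]);print(nm,u.mean()+x0,v.mean()+y0,f(u.mean()+x0,v.mean()+y0,z))
print('knob',f(412.8,240.1,157), proj('scene',(562,-235,157),S),proj('top',(562,-235,157),C))
print(r.sense()['qpos'])
E
```

```text
[187.         249.          31.33936501] [542.8 254.9 100. ]
tin [537.2 255.7 100. ] jar [650.8 208.9 145. ] bottle [503.4 369.5 165. ]
tin in scene [413.85551319 203.30946371]
cap 206.51755526657996 197.01950585175553 [650.7 210.  145. ]
yel 124.45695364238411 260.9006622516556 [505.7 370.8 165. ]
knob [ 562.4 -235.3  157. ] [231.9971484  268.18719033] [412.67813324 240.29081617]
[-1.31839131e+00  3.53592400e-01  1.63405133e+00 -5.02555368e-06
  1.15523257e+00 -2.38642609e-03]
```

```bash
cat >> h.py <<'E'
def delta(p,yawdeg):
    s=r.sense();R=cv2.Rodrigues(np.zeros(3))[0];e=s['tcp_rot']
    from scipy.spatial.transform import Rotation as Q
    R=Q.from_euler('xyz',e).as_matrix()
    print('tcp',np.round(s['eef_pos'],1),'yaw',np.degrees(e[2]).round(1),'F',np.round(s['contact_force'],1),'open',s['opening'],'t',s['clock'])
    print('dp',(R.T@(np.array(p,float)-s['eef_pos'])).round(1),'toolyaw',round((np.degrees(e[2])-yawdeg+180)%360-180,1))
E
python3 -c "
from h import *
delta((562,-235,260),63.6)"
```

```text
tcp [ 157.4 -604.4  238.6] yaw 14.6 F [-0.4  0.1 -0.6] open 0.9983718828057153 t 0.1
dp [ 484.6 -255.5  -21. ] toolyaw -49.0
```

Emit:
carry_out(targets=[{"dp":[45,-24,-20],"yaw":-5},{"dp":[90,-48,-20],"yaw":-10},{"dp":[135,-71,-20],"yaw":-15},{"dp":[180,-95,-20],"yaw":-20},{"dp":[225,-119,-20],"yaw":-25},{"dp":[270,-142,-20],"yaw":-30},{"dp":[315,-166,-20],"yaw":-35},{"dp":[360,-190,-20],"yaw":-40},{"dp":[405,-213,-20],"yaw":-45},{"dp":[450,-237,-20],"yaw":-49},{"dp":[484,-255,-20],"yaw":-49},{"dp":[484,-255,-20],"yaw":-49}], fingers=1)

```text
clock: 1.6
eef_pos: [563.0, -234.2, 258.8]
tcp_rot: [-3.141, -0.0, 1.113]
contact_force: [-0.3, -0.6, -0.1]
opening: 1.002
grasp_force: 0.0
```

```bash
python3 -c "
from h import *
a,C=shot('wrist','w1');print((-C[1].T@C[2]).round(),C[1].round(2).tolist())
delta((562,-235,260),63.6);print(proj('wrist',(562,-235,172),C))"
```

```text
[ 593. -175.  393.] [[0.9, -0.44, -0.0], [-0.43, -0.87, 0.27], [-0.12, -0.24, -0.96]]
tcp [ 561.8 -235.2  258.7] yaw 63.7 F [-0.8  0.5  0.7] open 0.9987021585124805 t 1.65
dp [ 0.3  0.  -1.3] toolyaw 0.1
[322.86388643 253.94500857]
```

View pics/w1.png

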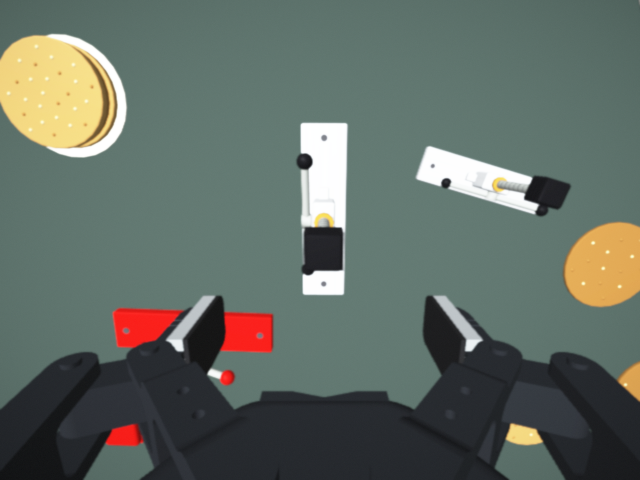

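The wrist view shows the gauge upright and aligned with the jaws. The knob top is at about (324,253), within a pixel or so of the prediction. I'll descend and grip.

Emit:
carry_out(targets=[{"dp":[0,0,30]},{"dp":[0,0,60]},{"dp":[0,0,85]},{"dp":[0,0,102]},{"dp":[0,0,110]},{"dp":[0,0,110]}])

```text
schema error: expected keys dp, yaw
```

Emit:
carry_out(targets=[{"dp":[0,0,0]},{"dp":[0,0,0]},{"dp":[0,0,0]},{"dp":[0,0,0]},{"dp":[0,0,0]},{"dp":[0,0,0]},{"dp":[0,0,0]},{"dp":[0,0,0]}], fingers=-1, grip_force=50)

```text
schema error: expected keys dp, yaw
```

Emit:
carry_out(targets=[{"dp":[0,0,30],"yaw":0},{"dp":[0,0,60],"yaw":0},{"dp":[0,0,85],"yaw":0},{"dp":[0,0,102],"yaw":0},{"dp":[0,0,110],"yaw":0},{"dp":[0,0,110],"yaw":0}])

```text
clock: 2.4
eef_pos: [561.4, -236.4, 149.2]
tcp_rot: [-3.141, 0.0, 1.11]
contact_force: [0.6, -0.5, 0.4]
opening: 1.003
grasp_force: 0.0
```

Emit:
carry_out(targets=[{"dp":[0,0,0],"yaw":0},{"dp":[0,0,0],"yaw":0},{"dp":[0,0,0],"yaw":0},{"dp":[0,0,0],"yaw":0},{"dp":[0,0,0],"yaw":0},{"dp":[0,0,0],"yaw":0},{"dp":[0,0,0],"yaw":0},{"dp":[0,0,0],"yaw":0}], fingers=-1, grip_force=50)

```text
clock: 3.4
eef_pos: [561.3, -235.9, 148.9]
tcp_rot: [-3.141, 0.0, 1.11]
contact_force: [0.0, 0.3, -5.6]
opening: 0.314
grasp_force: 49.6
```

Emit:
carry_out(targets=[{"dp":[0,0,-5],"yaw":0},{"dp":[0,0,-15],"yaw":0},{"dp":[0,0,-30],"yaw":0},{"dp":[0,0,-50],"yaw":0},{"dp":[0,0,-70],"yaw":0},{"dp":[0,0,-92],"yaw":0},{"dp":[0,0,-114],"yaw":0},{"dp":[0,0,-136],"yaw":0},{"dp":[0,0,-156],"yaw":0},{"dp":[0,0,-170],"yaw":0},{"dp":[0,0,-180],"yaw":0},{"dp":[0,0,-180],"yaw":0}])

```text
clock: 4.9
eef_pos: [561.8, -236.2, 330.0]
tcp_rot: [3.14, -0.0, 1.11]
contact_force: [0.1, 0.6, -6.7]
opening: 0.318
grasp_force: 49.8
```

```bash
python3 -c "
from h import *
a,C=shot('wrist','w2');b,S=shot('scene','s2')
cv2.imwrite('pics/ws2.png',cv2.resize(np.hstack([a,b])[:,:,::-1],(800,300)))
delta((540,255,329),45)"
```

```text
tcp [ 561.3 -235.9  328.7] yaw 63.6 F [ 0.  -0.7 -6.1] open 0.31546958108976303 t 5.0
dp [ 4.302e+02 -2.374e+02 -1.000e-01] toolyaw 18.6
```

View pics/ws2.png

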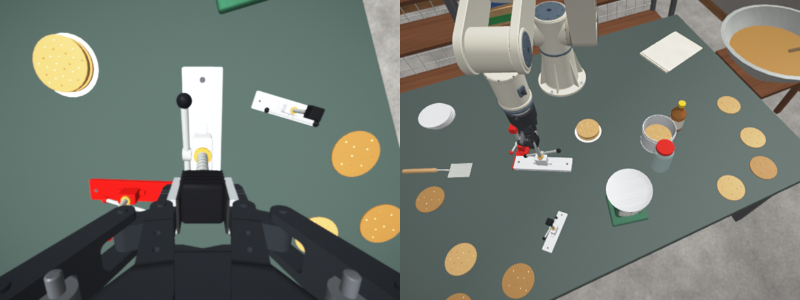

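Emit:
carry_out(targets=[{"dp":[9,-5,0],"yaw":0},{"dp":[30,-17,0],"yaw":1},{"dp":[65,-36,0],"yaw":3},{"dp":[112,-62,0],"yaw":5},{"dp":[164,-90,0],"yaw":7},{"dp":[216,-119,0],"yaw":9},{"dp":[268,-148,0],"yaw":12},{"dp":[318,-175,0],"yaw":14},{"dp":[365,-201,0],"yaw":16},{"dp":[400,-221,0],"yaw":18},{"dp":[421,-232,0],"yaw":18.6},{"dp":[430,-237.4,0],"yaw":18.6}])

```text
clock: 6.5
eef_pos: [539.3, 256.2, 328.6]
tcp_rot: [-3.141, 0.001, 0.787]
contact_force: [1.0, -0.5, -6.5]
opening: 0.315
grasp_force: 50.5
```

Emit:
carry_out(targets=[{"dp":[0,0,0],"yaw":0},{"dp":[0,0,10],"yaw":0},{"dp":[0,0,20],"yaw":0},{"dp":[0,0,30],"yaw":0},{"dp":[0,0,30],"yaw":0},{"dp":[0,0,30],"yaw":0}])

```text
clock: 7.25
eef_pos: [540.4, 254.6, 299.4]
tcp_rot: [3.142, -0.0, 0.785]
contact_force: [0.6, 0.2, -6.2]
opening: 0.319
grasp_force: 50.5
```

```bash
python3 -c "
from h import *
a,C=shot('wrist','w3');b,S=shot('scene','s3');t,D=shot('top','t3')
o=np.zeros((540,800,3),np.uint8);o[:300,:400]=cv2.resize(a,(400,300))
o[:,400:]=0;q=cv2.resize(b[110:290,350:500],(450,540));o[:300,400:]=cv2.resize(t,(400,300));
o[:540,400:800]=np.where(o[:540,400:800]*0==0,o[:540,400:800],0)
o[300:,400:]=cv2.resize(b[130:250,350:550],(400,240))
o[300:,:400]=cv2.resize(t[170:314,100:340],(400,240))
cv2.imwrite('pics/c3.png',o[:,:,::-1])
delta((540,255,249),45)"
```

```text
tcp [540.4 254.8 299.7] yaw 45.0 F [-0.5  0.8 -6.1] open 0.3197936742243003 t 7.4
dp [-0.2 -0.5 50.7] toolyaw 0.0
```

View pics/c3.png

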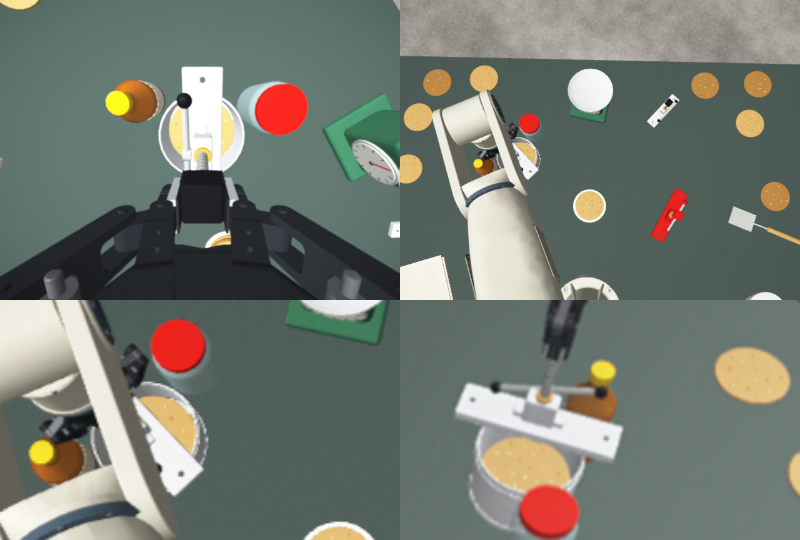

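The gauge hangs level above the tin, clear of the jar and bottle. In the wrist view the rim ellipse spans columns of about 254–390. I'll check the predicted rim against it.

```bash
python3 -c "
from h import *
C=cal('wrist');a=cv2.imread('pics/w3.png')
t=np.linspace(0,2*np.pi,361)
def circ(c,rr):return np.array([proj('wrist',(c[0]+rr*np.cos(x),c[1]+rr*np.sin(x),c[2]),C) for x in t])
for i in range(0,1):
  p=circ((540,255,100),70);print(p.min(0),p.max(0),p[p[:,0].argmin()],p[p[:,0].argmax()])
  for q in p.astype(int):cv2.circle(a,tuple(q),0,(255,0,255),-1)
cv2.imwrite('pics/c4.png',cv2.resize(a[100:300,200:440],(720,600),interpolation=2))"
```

```text
[254.34834187 149.51096778] [391.52763015 284.58031693] [254.34834187 217.20356315] [391.52763015 217.18971425]
```

View pics/c4.png

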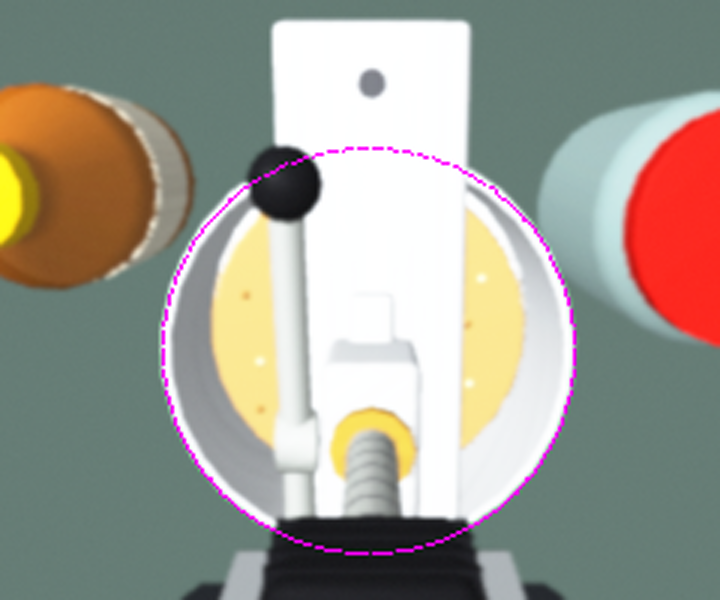

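The predicted rim (magenta) fits the seen rim within about 2 mm, so I'll lower.

Emit:
carry_out(targets=[{"dp":[0,0,10],"yaw":0},{"dp":[0,0,24],"yaw":0},{"dp":[0,0,36],"yaw":0},{"dp":[0,0,42],"yaw":0},{"dp":[0,0,46],"yaw":0},{"dp":[0,0,48],"yaw":0},{"dp":[0,0,48],"yaw":0},{"dp":[0,0,48],"yaw":0}])

```text
clock: 8.4
eef_pos: [540.4, 254.7, 251.6]
tcp_rot: [3.141, -0.001, 0.785]
contact_force: [-0.9, -0.3, -5.9]
opening: 0.312
grasp_force: 50.4
```

```bash
python3 -c "
from h import *
delta((540,255,249),45)
import math
K=cal('wrist');R=K[1];t=np.linspace(0,2*np.pi,361)
# pose at picture time: shift camera back up by the descent
C=(K[0],R,K[2]-R@np.array([0,0,299.7-r.sense()['eef_pos'][2]]))
for z in range(39,76,6):
  p=np.array([proj('wrist',(540+62*np.cos(x),255+62*np.sin(x),z),C) for x in t]);q=(p-[200,100])*3;print(z,q[:,0].min().round(),q[:,0].max().round())
"
```

```text
tcp [540.4 254.7 251.6] yaw 45.0 F [-0.9 -0.3 -5.9] open 0.311657408574521 t 8.4
dp [-0.1 -0.5  2.6] toolyaw -0.0
39 214.0 525.0
45 212.0 527.0
51 209.0 529.0
57 207.0 532.0
63 204.0 534.0
69 202.0 537.0
75 199.0 539.0
```

Emit:
carry_out(targets=[{"dp":[0,0,1],"yaw":0},{"dp":[0,0,2],"yaw":0},{"dp":[0,0,2.5],"yaw":0},{"dp":[0,0,2.5],"yaw":0}])

```text
clock: 8.9
eef_pos: [540.2, 254.6, 248.8]
tcp_rot: [-3.142, 0.0, 0.785]
contact_force: [-0.5, -0.0, -4.7]
opening: 0.317
grasp_force: 50.6
```

Nearly seated (6 → 4.7 N). One more mm, then release and rise.

Emit:
carry_out(targets=[{"dp":[0,0,0.5],"yaw":0},{"dp":[0,0,1],"yaw":0},{"dp":[0,0,1],"yaw":0}])

```text
clock: 9.28
eef_pos: [540.3, 254.7, 248.5]
tcp_rot: [3.141, -0.0, 0.785]
contact_force: [-4.0, -2.4, 4.7]
opening: 0.317
grasp_force: 52.0
```

Emit:
carry_out(targets=[{"dp":[0,0,-0.5],"yaw":0},{"dp":[0,0,-0.5],"yaw":0},{"dp":[0,0,-0.5],"yaw":0},{"dp":[0,0,-0.5],"yaw":0},{"dp":[0,0,-0.5],"yaw":0},{"dp":[0,0,-0.5],"yaw":0}], fingers=1)

```text
clock: 10.02
eef_pos: [540.2, 254.7, 248.3]
tcp_rot: [3.142, -0.0, 0.785]
contact_force: [0.3, -0.7, 0.4]
opening: 0.999
grasp_force: 0.0
```

Emit:
carry_out(targets=[{"dp":[0,0,-20],"yaw":0},{"dp":[0,0,-45],"yaw":0},{"dp":[0,0,-65],"yaw":0},{"dp":[0,0,-80],"yaw":0},{"dp":[0,0,-80],"yaw":0},{"dp":[0,0,-80],"yaw":0}])

```text
clock: 10.78
eef_pos: [539.9, 254.5, 327.5]
tcp_rot: [-3.141, 0.001, 0.785]
contact_force: [0.1, -0.2, -0.7]
opening: 1.003
grasp_force: 0.0
```

```bash
python3 -c "
from h import *
a,C=shot('wrist','w5');b,S=shot('scene','s5')
t=np.linspace(0,2*np.pi,361)
g=np.array(a)
# black balls/knob predictions for gauge at (540,255,100), gx at 225deg
gx=np.array([np.cos(np.radians(225)),np.sin(np.radians(225)),0]);gy=np.array([-gx[1],gx[0],0]);o=np.array([540,255,100.])
P={'free':o-60*gx-18*gy+[0,0,74],'knob':o+[0,0,172],'tight':o+60*gx-18*gy+[0,0,24]}
for k,p in P.items():
  u=proj('wrist',p,C);v=proj('scene',p,S);print(k,p.round(1),u.round(),v.round());cv2.circle(g,tuple(int(x) for x in u),3,(255,0,255),-1);
o2=np.hstack([g[100:400,150:500],cv2.resize(b[130:250,350:490],(350,300))]);cv2.imwrite('pics/c5.png',o2[:,:,::-1])
delta((540,255,249),45)"
```

```text
free [569.7 310.2 174. ] [302. 160.] [445. 188.]
knob [540. 255. 272.] [323. 267.] [426. 159.]
tight [484.8 225.3 124. ] [307. 274.] [395. 187.]
tcp [539.8 254.5 327.3] yaw 45.0 F [-0.3  0.2 -1.1] open 1.0013517808095598 t 10.875
dp [ 0.7 -0.2 78.3] toolyaw -0.0
```

View pics/c5.png

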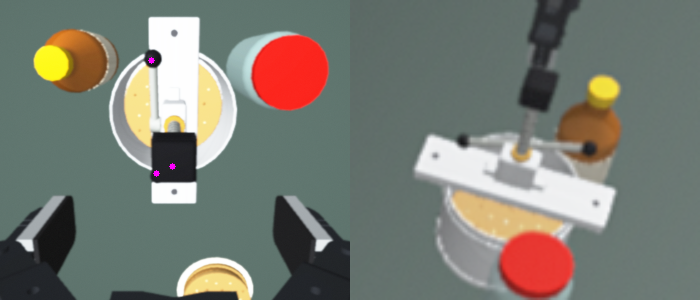

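Emit:
carry_out(targets=[{"dp":[22,-7,0],"yaw":0},{"dp":[50,-15,0],"yaw":0},{"dp":[66,-20,0],"yaw":0},{"dp":[66,-20,20],"yaw":0},{"dp":[66,-20,50],"yaw":0},{"dp":[66,-20,80],"yaw":0},{"dp":[66,-20,105],"yaw":0},{"dp":[66,-20,120],"yaw":0},{"dp":[66,-20,128],"yaw":0},{"dp":[66,-20,128],"yaw":0}], fingers=-1)

```text
clock: 12.12
eef_pos: [572.8, 315.5, 200.2]
tcp_rot: [-3.142, 0.0, 0.785]
contact_force: [0.3, -0.2, 0.3]
opening: -0.001
grasp_force: 0.0
```

```bash
python3 -c "
from h import *
a,C=shot('wrist','w6');b,S=shot('scene','s6')
cv2.imwrite('pics/c6.png',np.hstack([cv2.resize(a,(400,300)),cv2.resize(b[110:260,340:540],(400,300))])[:,:,::-1])
print(r.tip_reach);delta((572.6,315.8,195),45)"
```

```text
8.0
tcp [573.2 315.7 201.2] yaw 45.0 F [-0.5 -0.3  0.4] open -0.002723137284286889 t 12.225
dp [-0.4 -0.5  6.2] toolyaw 0.0
```

View pics/c6.png

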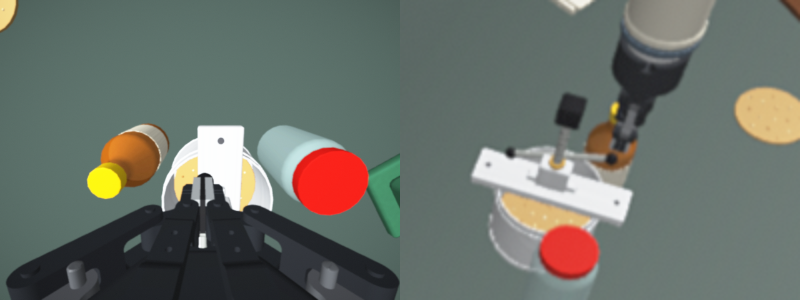

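Emit:
carry_out(targets=[{"dp":[0,0,6],"yaw":0},{"dp":[0,0,12],"yaw":0},{"dp":[0,0,17],"yaw":0},{"dp":[0,0,22],"yaw":0},{"dp":[0,0,26],"yaw":0},{"dp":[0,0,30],"yaw":0}])

```text
clock: 12.98
eef_pos: [573.0, 315.6, 170.2]
tcp_rot: [3.141, -0.001, 0.785]
contact_force: [1.5, 1.2, 2.8]
opening: 0.001
grasp_force: 1.4
```

Emit:
carry_out(targets=[{"dp":[0,0,5],"yaw":0},{"dp":[0,0,10],"yaw":0},{"dp":[0,0,15],"yaw":0},{"dp":[0,0,20],"yaw":0},{"dp":[0,0,23],"yaw":0},{"dp":[0,0,25],"yaw":0}])

```text
clock: 13.72
eef_pos: [572.1, 314.9, 144.8]
tcp_rot: [-3.141, 0.002, 0.785]
contact_force: [-1.6, -1.5, 2.6]
opening: 0.0
grasp_force: 1.5
```

Emit:
carry_out(targets=[{"dp":[0,0,2],"yaw":0},{"dp":[0,0,4],"yaw":0},{"dp":[0,0,4],"yaw":0}])

```text
clock: 14.1
eef_pos: [572.5, 315.4, 141.0]
tcp_rot: [-3.141, 0.0, 0.785]
contact_force: [-0.1, -0.8, 1.3]
opening: -0.003
grasp_force: 0.4
```

Emit:
carry_out(targets=[{"dp":[0,0,1],"yaw":0},{"dp":[0,0,1.5],"yaw":0},{"dp":[0,0,1.5],"yaw":0}])

```text
clock: 14.48
eef_pos: [572.7, 315.4, 139.8]
tcp_rot: [-3.142, 0.0, 0.785]
contact_force: [-1.2, -1.1, 1.7]
opening: -0.0
grasp_force: 1.2
```

Emit:
carry_out(targets=[{"dp":[0,0,-15],"yaw":0},{"dp":[0,0,-50],"yaw":0},{"dp":[0,0,-90],"yaw":0},{"dp":[0,0,-130],"yaw":0},{"dp":[0,0,-160],"yaw":0},{"dp":[-20,6,-165],"yaw":0},{"dp":[-48,14,-165],"yaw":0},{"dp":[-66,20,-165],"yaw":0},{"dp":[-66,20,-155],"yaw":0},{"dp":[-66,20,-147],"yaw":0},{"dp":[-66,20,-147],"yaw":0}])

```text
clock: 15.85
eef_pos: [539.9, 254.9, 285.3]
tcp_rot: [-3.141, 0.002, 0.786]
contact_force: [-0.2, -0.3, 0.4]
opening: 0.002
grasp_force: 0.0
```

```bash
python3 -c "
from h import *
b,S=shot('scene','s7');a,C=shot('wrist','w7')
cv2.imwrite('pics/c7.png',np.hstack([cv2.resize(a,(400,300)),cv2.resize(b[110:260,340:540],(400,300))])[:,:,::-1])
delta((540,255,282),45)"
```

```text
tcp [540.3 255.1 286.3] yaw 45.0 F [ 0.3 -0.7  0.1] open -0.001884908608925403 t 15.95
dp [-0.3 -0.2  4.3] toolyaw 0.0
```

View pics/c7.png

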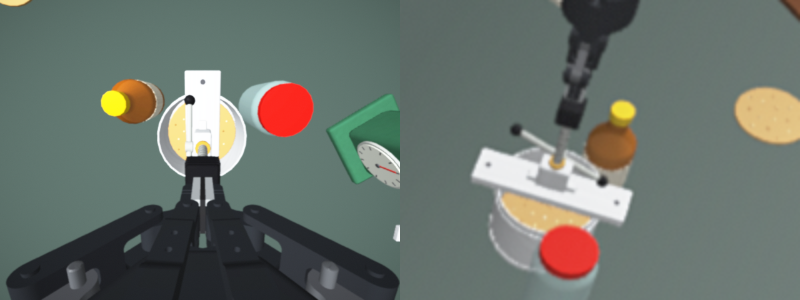

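The clamp is free (+x arm up) and the fingers are centred above the knob. I'll push the rod down.

Emit:
carry_out(targets=[{"dp":[0,0,3],"yaw":0},{"dp":[0,0,6],"yaw":0},{"dp":[0,0,10],"yaw":0},{"dp":[0,0,15],"yaw":0},{"dp":[0,0,20],"yaw":0},{"dp":[0,0,25],"yaw":0},{"dp":[0,0,30],"yaw":0},{"dp":[0,0,35],"yaw":0},{"dp":[0,0,38],"yaw":0},{"dp":[0,0,40],"yaw":0}])

```text
clock: 17.2
eef_pos: [540.2, 254.6, 246.6]
tcp_rot: [-3.142, 0.0, 0.785]
contact_force: [0.5, 0.7, 1.1]
opening: -0.001
grasp_force: 0.6
```

Emit:
carry_out(targets=[{"dp":[0,0,2],"yaw":0},{"dp":[0,0,4],"yaw":0},{"dp":[0,0,6],"yaw":0},{"dp":[0,0,8],"yaw":0},{"dp":[0,0,9],"yaw":0},{"dp":[0,0,10],"yaw":0}])

```text
clock: 17.95
eef_pos: [540.2, 254.7, 236.7]
tcp_rot: [-3.142, 0.0, 0.785]
contact_force: [0.6, 0.2, 1.1]
opening: -0.001
grasp_force: 0.6
```

Emit:
carry_out(targets=[{"dp":[0,0,2],"yaw":0},{"dp":[0,0,4],"yaw":0},{"dp":[0,0,6],"yaw":0},{"dp":[0,0,8],"yaw":0},{"dp":[0,0,10],"yaw":0},{"dp":[0,0,10],"yaw":0}])

```text
clock: 18.7
eef_pos: [540.0, 254.5, 226.5]
tcp_rot: [-3.141, 0.001, 0.785]
contact_force: [-0.3, -0.7, -0.0]
opening: -0.004
grasp_force: 0.0
```

Emit:
carry_out(targets=[{"dp":[0,0,1],"yaw":0},{"dp":[0,0,2],"yaw":0},{"dp":[0,0,3],"yaw":0},{"dp":[0,0,4],"yaw":0}])

```text
clock: 19.2
eef_pos: [540.1, 254.6, 222.7]
tcp_rot: [-3.142, 0.0, 0.785]
contact_force: [-1.2, 1.1, 1.6]
opening: -0.003
grasp_force: 0.6
```

Emit:
carry_out(targets=[{"dp":[0,0,1],"yaw":0},{"dp":[0,0,2],"yaw":0},{"dp":[0,0,3],"yaw":0}])

```text
clock: 19.58
eef_pos: [540.2, 254.7, 219.7]
tcp_rot: [-3.142, 0.0, 0.785]
contact_force: [-0.3, -1.1, 1.3]
opening: 0.005
grasp_force: 0.6
```

Emit:
carry_out(targets=[{"dp":[0,0,1],"yaw":0},{"dp":[0,0,2],"yaw":0}])

```text
clock: 19.82
eef_pos: [540.2, 254.6, 217.7]
tcp_rot: [-3.142, 0.0, 0.785]
contact_force: [-1.4, -0.2, 0.6]
opening: -0.002
grasp_force: 0.6
```

Emit:
carry_out(targets=[{"dp":[0,0,1],"yaw":0},{"dp":[0,0,1.5],"yaw":0}])

```text
clock: 20.08
eef_pos: [540.2, 254.7, 216.2]
tcp_rot: [-3.142, 0.0, 0.785]
contact_force: [-0.7, 0.2, 1.8]
opening: 0.001
grasp_force: 0.6
```

Emit:
carry_out(targets=[{"dp":[0,0,1],"yaw":0},{"dp":[0,0,1.5],"yaw":0}])

```text
clock: 20.32
eef_pos: [540.2, 254.7, 214.7]
tcp_rot: [-3.142, -0.0, 0.785]
contact_force: [-0.8, -0.2, 0.8]
opening: 0.0
grasp_force: 0.6
```

Emit:
carry_out(targets=[{"dp":[0,0,1],"yaw":0},{"dp":[0,0,1],"yaw":0}])

```text
clock: 20.58
eef_pos: [540.3, 254.7, 214.1]
tcp_rot: [3.141, -0.0, 0.785]
contact_force: [-2.1, -1.1, 4.8]
opening: -0.0
grasp_force: 2.3
```

Emit:
carry_out(targets=[{"dp":[0,0,1],"yaw":0},{"dp":[0,0,1],"yaw":0}])

```text
clock: 20.82
eef_pos: [540.6, 254.7, 213.9]
tcp_rot: [3.141, -0.001, 0.785]
contact_force: [-3.0, -1.8, 10.7]
opening: 0.005
grasp_force: 5.4
```

Contact reached at TCP z ≈ 214 (force jump). I'll back off, rise and go to the raised +x ball.

Emit:
carry_out(targets=[{"dp":[0,0,-1],"yaw":0},{"dp":[0,0,-1],"yaw":0},{"dp":[0,0,-1.5],"yaw":0},{"dp":[0,0,-15],"yaw":0},{"dp":[0,0,-35],"yaw":0},{"dp":[-20,-6,-40],"yaw":0},{"dp":[-48,-14,-40],"yaw":0},{"dp":[-66,-20,-40],"yaw":0},{"dp":[-66,-20,-20],"yaw":0},{"dp":[-66,-20,0],"yaw":0},{"dp":[-66,-20,12],"yaw":0},{"dp":[-66,-20,12],"yaw":0}])

```text
clock: 22.32
eef_pos: [479.1, 222.0, 200.4]
tcp_rot: [-3.141, 0.001, 0.785]
contact_force: [-0.1, -0.2, -0.2]
opening: 0.001
grasp_force: 0.0
```

```bash
python3 -c "
from h import *
b,S=shot('scene','s8');t,D=shot('top','t8')
cv2.imwrite('pics/c8.png',np.hstack([cv2.resize(t[170:320,110:310],(400,300)),cv2.resize(b[110:260,340:540],(400,300))])[:,:,::-1])
delta((507.5,194,200),45)"
```

```text
tcp [479.8 222.3 201.4] yaw 45.0 F [0.5 0.  0.6] open -0.0037675375460795185 t 22.425
dp [-0.4 39.6  1.4] toolyaw -0.0
```

View pics/c8.png

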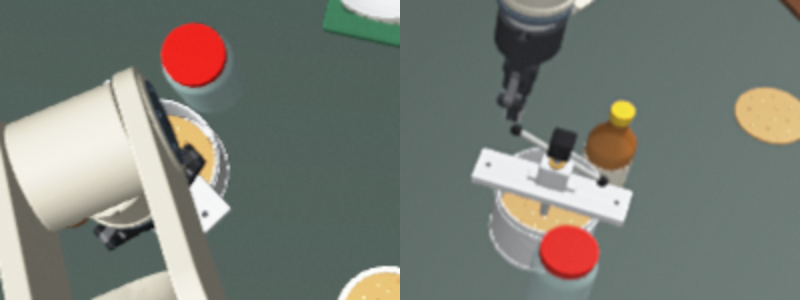

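The rod is down on the cracker and the fingertip is directly above the raised +x ball. I'll press it down.

Emit:
carry_out(targets=[{"dp":[0,0,6],"yaw":0},{"dp":[0,0,12],"yaw":0},{"dp":[0,0,17],"yaw":0},{"dp":[0,0,22],"yaw":0},{"dp":[0,0,26],"yaw":0},{"dp":[0,0,30],"yaw":0}])

```text
clock: 23.18
eef_pos: [479.4, 222.2, 170.5]
tcp_rot: [-3.142, -0.0, 0.785]
contact_force: [-0.4, -1.9, 2.9]
opening: 0.002
grasp_force: 1.5
```

Emit:
carry_out(targets=[{"dp":[0,0,5],"yaw":0},{"dp":[0,0,10],"yaw":0},{"dp":[0,0,15],"yaw":0},{"dp":[0,0,20],"yaw":0},{"dp":[0,0,25],"yaw":0},{"dp":[0,0,27],"yaw":0}])

```text
clock: 23.92
eef_pos: [480.1, 222.7, 143.8]
tcp_rot: [3.141, -0.002, 0.785]
contact_force: [2.1, 2.3, 4.4]
opening: -0.006
grasp_force: 2.1
```

Emit:
carry_out(targets=[{"dp":[0,0,1],"yaw":0},{"dp":[0,0,2],"yaw":0},{"dp":[0,0,3],"yaw":0},{"dp":[0,0,3],"yaw":0}])

```text
clock: 24.42
eef_pos: [479.7, 222.2, 140.9]
tcp_rot: [3.141, -0.001, 0.785]
contact_force: [2.8, 2.4, 5.3]
opening: 0.001
grasp_force: 2.4
```

Emit:
carry_out(targets=[{"dp":[0,0,1],"yaw":0},{"dp":[0,0,1],"yaw":0}])

```text
clock: 24.68
eef_pos: [479.7, 222.2, 139.9]
tcp_rot: [3.141, -0.001, 0.785]
contact_force: [1.9, 2.3, 3.8]
opening: 0.004
grasp_force: 2.3
```

Emit:
carry_out(targets=[{"dp":[0,0,0.7],"yaw":0},{"dp":[0,0,0.7],"yaw":0}])

```text
clock: 24.92
eef_pos: [479.7, 222.2, 139.2]
tcp_rot: [3.141, -0.001, 0.785]
contact_force: [3.0, 3.1, 4.7]
opening: 0.0
grasp_force: 2.4
```

Fully down to within a millimetre. One more mm to feel the stop, then retreat.

Emit:
carry_out(targets=[{"dp":[0,0,0.7],"yaw":0},{"dp":[0,0,0.7],"yaw":0}])

```text
clock: 25.18
eef_pos: [479.8, 222.3, 138.9]
tcp_rot: [3.141, -0.001, 0.785]
contact_force: [1.7, 1.7, 8.5]
opening: -0.001
grasp_force: 4.4
```

Emit:
carry_out(targets=[{"dp":[0,0,-2],"yaw":0},{"dp":[0,0,-12],"yaw":0},{"dp":[0,0,-40],"yaw":0},{"dp":[0,0,-80],"yaw":0},{"dp":[0,0,-120],"yaw":0},{"dp":[-40,0,-150],"yaw":0},{"dp":[-80,20,-160],"yaw":0},{"dp":[-120,40,-160],"yaw":0},{"dp":[-150,60,-160],"yaw":0},{"dp":[-170,80,-160],"yaw":0},{"dp":[-180,90,-160],"yaw":0},{"dp":[-180,90,-160],"yaw":0}])

```text
clock: 26.68
eef_pos: [415.5, 30.8, 298.3]
tcp_rot: [-3.141, 0.0, 0.784]
contact_force: [0.4, 1.5, -0.3]
opening: -0.002
grasp_force: 0.0
```

```bash
python3 -c "
from h import *
b,S=shot('scene','s9');t,D=shot('top','t9')
cv2.imwrite('pics/c9.png',np.hstack([cv2.resize(t[170:320,110:310],(400,300)),cv2.resize(b[140:240,360:493],(400,300))])[:,:,::-1])
delta((507.5,194,200),45)"
```

```text
tcp [415.7  31.7 298.3] yaw 45.0 F [-0.1  0.1  0.3] open 0.0005222049955460799 t 26.775
dp [179.7 -49.9  98.3] toolyaw -0.0
```

View pics/c9.png

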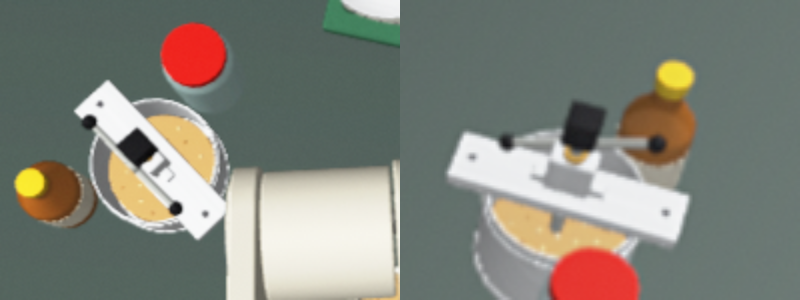

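```bash
python3 -c "
from rig import r
print(r.sign_off())"
```

```text
the job is handed in; nothing more can be done
None
```

The job is handed in: the gauge stands on the tin with the rod tip on the top cracker and the clamp pressed to its tight stop, with nothing around it visibly disturbed; the verdict was not shown, and I viewed 12 pictures, two over the limit of 10.

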